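# Set the flask warmer with a fingertip

### The arm

A 7-joint arm with a two-finger parallel gripper is mounted at the origin on a cart in front of the work surface, level with it; the furniture and walls round the work are solid. World frame = base frame: x ahead of the robot, y to its left, z up, the work surface at z = 0. Lengths are in m, angles in rad, forces in N, time in s.
With the tool pointing down it reaches from about 0.4 to 0.875 m from the base axis. Payload 19.3 kg.
Tool frame: the origin (TCP) lies midway between the tips of the shut fingers; the grasp point (between the pads) lies 19 mm behind it; z points along the fingers, y is the line along which they close (so a half turn about z gives the same grasp; the last joint's range is limited). The gripper opens to 85 mm and grips with 20 to 120 N. Pads are 22 mm wide; open, the fingers measure 114 mm over their backs; the gripper's body (76 mm by 85 mm) begins 54 mm behind the grasp point. The pads swing forward as they close: fully open they stand 13 mm farther back than shut.
Start: joints at [1.117, 0.521, -0.036, 1.599, 0.021, 1.021, -0.113], TCP at [0.234, -0.58, 0.231] pointing down, gripper open.
Joint ranges: [-2.91, 2.91], [-0.3, 2.13], [-1.5, 1.42], [0.17, 2.43], [-1.26, 4.41], [0.16, 1.93], [-2.52, 2.52]. Speed limits (rad/s): [1.89, 1.89, 2.39, 2.39, 3.01, 3.01, 3.01].

### API

Orientations are given as [roll, pitch, yaw] about the fixed x, y, z axes, in that order (R = Rz(yaw) Ry(pitch) Rx(roll)).
In Python, from workcell import bot, optics, job gives the robot as it stands (bot), with the cameras (optics) and the job (job).
- The arm moves only by the tool nudge_tcp, called after "Request:" as name([rows], argument=value, ...), one row to a line, values as JSON. Schema: {"type":"object","properties":{"deltas":{"type":"array","items":{"type":"object","properties":{"aperture":{"type":"number"},"x":{"type":"number"},"y":{"type":"number"},"z":{"type":"number"},"drx":{"type":"number"},"dry":{"type":"number"},"drz":{"type":"number"}},"additionalProperties":false,"required":["aperture"]},"minItems":1,"maxItems":5},"grip_force":{"type":"number"},"only":{"type":"string"},"quiet":{"type":"boolean"},"lines":{"type":"string"}},"required":["deltas"],"additionalProperties":false}. deltas is a list of rows, 1 to 5 of them, each an object with the fields aperture (the finger opening in m), x, y, z (the shift in shares of 0.4 m (1.0 is 0.4 m)), drx, dry, drz (a rotation vector in shares of 90 degrees (1.0 is 90 degrees)); a field left out counts as zero (the opening has to be given); each row is the pose to reach, as a shift and turn from the pose commanded when the call began, along the tool's axes at that moment; what a row does not reach only later rows make up. A row lasts 1/8 s, in which the tool goes at most 0.0625 m and 0.188 rad, less where a joint would pass 70% of its speed; a pose out of reach is approached as far as the arm can. The fingers move at their own pace and stop on an object; grip_force is the grip in N (left out, the last holds). Time passes only in rows, so rows that do not move let the fingers close. The tool returns the time, the measured TCP pose, the force, the opening and the grip force at its end. only (a regular expression) keeps the lines of the reply that match it, lines (a string "A,B") keeps lines A to B, and quiet returns only ok. Shift and turn numbers lie between -1 and 1, and a call with a number outside is refused. Input that does not fit is refused with a message, and nothing moves.
- bot.observe(): the state, without advancing time (a new reading comes with each control period).
- optics.grab_frame(name): name is "scene" or "side" or "wrist"; returns the picture (420x560x3 uint8, blue, green, red); there is no depth.
- optics.calibration(name): a dict with "vfov" (degrees; the focal length in pixels is half the picture's height over the tangent of half this angle, whatever the lens; pixels are square), "cx", "cy" (the principal point, pixels), "eye" and "attitude" of the camera in the world. Camera axes: x right, y down, z forward; pixel columns grow to the right and rows downward; lengths in m; the calibration is good to about 2 mm. A picture is of the moment at which its call begins: read the wrist's pose just before it. calibration takes no time and is no camera call; for the wrist camera it gives the pose at the moment of the call.
- job.job_done(): hands the job in; it is judged then, once.
The state is a dict: "clock": time; "qpos": joint angles; "qd": joint speeds; "joint_efforts": joint torques, N m; "position": TCP position; "tool_rot": TCP orientation; "force": force on the tool from outside, world axes, zero at the start; "moment": the same for the moment, N m; "grip_width": finger opening in m; "finger_force": force on a finger pad.
Only numpy, scipy, OpenCV 4.12 (cv2) and the standard library are available. Lean on these libraries where they do the work, as an engineer would, in place of code of your own. Each camera call takes 0.05 s, during which the arm holds its last target. There are 200 camera calls.

### The job

One flask stands in the two-well warmer and the other well is covered. With a fingertip against its knurled edge, turn the dial in front of the flask's well gently clockwise until it clicks in at the third (middle) of its five marks, with the pointer aimed straight at the flask; then press the start button between the dials fully down and let it come up again. Leave the dial of the covered well as it is, do not pinch or lift anything, and do not disturb the flask, the cover or the glasses nearby.

Things in the scene. Friction and masses are not known exactly. Their poses are not given: they have to be found in the camera images.
- warmer: Fixed steel flask warmer, 230 (x) x 240 (y) x 100 mm high; origin: centre of its underside, on the counter. -x is its front: a flat black control deck, 55 mm high, from x -115 to 0 mm. Behind it a block 100 mm high with two wells, 74 mm wide, at x 57.5, y +57.5 (left) and -57.5 mm (right), floors 30 mm high.
- dial_left (a joint): Left dial (warmer x -57, y 57.5 mm), before the left well. Rad, grows clockwise seen from above: 0 first mark, 0.524 second, 1.047 third, 1.571 fourth, 2.094 fifth; stops just beyond. Starts at the first or second. A spring detent holds it at each mark: leaving one takes about 0.07 N m (1.7 N at the edge); past half way it pulls itself into the next.
- dial_right (a joint): Right dial (warmer x -57, y -57.5 mm), before the right well; same build and values as the left dial.
- dial_left_center (a point): On the left dial's vertical axis, level with its top (73 mm above the counter); axes as the warmer's. The dial is a dark metal ring 80 mm across over its knurling (36 upright ribs, 2 mm proud, 3 to 15 mm above the deck), top 18 mm above the deck. Its side is free all round: 35 mm between the dials, 18 mm to the deck's front edge, 17 mm to the block behind.
- dial_right_center (a point): The same point of the right dial.
- dial_left_pointer (a point): On the white pointer line on the left ring's top, 32 mm from the axis; turns with it. Inside the ring a fixed black hub, 51 mm across, 1.5 mm proud, has five white marks 30 degrees apart, clockwise: a dot (60 degrees left of straight towards the well), then four bars, each longer. The third mark lies straight towards the well (warmer +x).
- dial_right_pointer (a point): The same point of the right dial.
- start (a joint): Travel of the start button in m: 0 = up, 0.007 = fully down; spring return, about 4 N fully down.
- start_top (a point): Centre of the top of the round metal start button, 22 mm across, on the middle line of the deck near its front edge (warmer x -93, y 0 mm), 78 mm above the counter. It presses straight down.
- flask: White ceramic flask, 66 mm across, 120 mm high, loose; origin at the centre of its underside. It stands upright in one of the two wells, its neck showing up to 150 mm above the counter.
- cover: Steel well cover with a small black knob, 85 mm across, loose, lying in the mouth of the other well; origin at the centre of its plug's underside, 90 mm above the counter. Its knob reaches 122 mm above the counter.
- glass_a: Glass tumbler upside down, 69 mm across, 88 mm high, loose, in front of the ice bucket, right of the warmer; origin at the centre of its underside.
- glass_b: Second tumbler like it, 68 mm across, 88 mm high, farther right.

How it is judged:
On the way, in this order (a step that is already met when the one before it is completed fails the run):
1. the dial of the flask's well rests at its third mark, the other dial is as it was, and the button is up (((y of flask in the frame of warmer above 0.03 m and (value of joint dial_left between 0.947 and 1.147 rad and velocity of joint dial_left between -0.1 and 0.1 rad/s) and distance of dial_right_pointer from where it was at the start of the episode below 0.006 m) or (y of flask in the frame of warmer below -0.03 m and (value of joint dial_right between 0.947 and 1.147 rad and velocity of joint dial_right between -0.1 and 0.1 rad/s) and distance of dial_left_pointer from where it was at the start of the episode below 0.006 m)) and value of joint start below 0.001 m), for 0.3 s.
2. the start button is pressed down with the dial set (((y of flask in the frame of warmer above 0.03 m and (value of joint dial_left between 0.947 and 1.147 rad and velocity of joint dial_left between -0.1 and 0.1 rad/s) and distance of dial_right_pointer from where it was at the start of the episode below 0.006 m) or (y of flask in the frame of warmer below -0.03 m and (value of joint dial_right between 0.947 and 1.147 rad and velocity of joint dial_right between -0.1 and 0.1 rad/s) and distance of dial_left_pointer from where it was at the start of the episode below 0.006 m)) and value of joint start above 0.005 m), for 0.05 s.
At the end, for the whole second after the job is handed in: Flask's dial at rest within 0.1 rad of its third mark (1.047); other dial's pointer within 6 mm of its start; button pressed over 5 mm after the dial was set, and up again (under 1 mm); flask and cover within 12 mm of their start (all of step 1 and distance of each of flask, cover from where it was at the start of the episode below 0.012 m); the robot touches nothing.
It fails at once if the fingers press or squeeze the warmer (dials and button included) with more than 35 N (contact force between the fingers and warmer above 35 N).
It fails at once if the dial of the covered well is turned (its pointer moves more than 6 mm) ((y of flask in the frame of warmer above 0.03 m and distance of dial_right_pointer from where it was at the start of the episode above 0.006 m) or (y of flask in the frame of warmer below -0.03 m and distance of dial_left_pointer from where it was at the start of the episode above 0.006 m)).
It fails at once if the flask or the cover is lifted or knocked by more than 12 mm (distance of any of flask, cover from where it was at the start of the episode above 0.012 m).
It fails at once if a tumbler is moved by more than 15 mm (distance of any of glass_a, glass_b from where it was at the start of the episode above 0.015 m).
It also fails if it takes over 58 s, if anything falls off the work surface, if the arm or the gripper's body presses on something with over 40 N, if the wrist force passes 120 N, or if a joint passes its speed limit or range.

## Working session

There is one attempt and no reset: what is moved stays moved. The work goes in short steps, Python scripts to look and compute and a tool call to move; the robot and the scene stay as the last step left them, time stands still between calls to the robot, and variables do not carry over. Pictures are saved under pics/ and viewed, at most 10 in all, crops included, and the job is handed in when it is done.

```bash
mkdir -p pics; ls; python3 - <<'E'
from workcell import bot, optics, job
import cv2,numpy as np
s=bot.observe();print(s['clock'],s['position'],s['tool_rot'],s['grip_width'])
a=optics.grab_frame("scene");b=optics.grab_frame("side")
for n,i in(("scene",a),("side",b)):
    cv2.imwrite(f"pics/{n}0.png",i);print(n,optics.calibration(n))
E
```

```text
pics
workcell.py
0.0 [ 0.23388277 -0.57922337  0.23071372] [-3.14042572e+00  6.46062070e-05  3.83753635e-01] 0.0853481730348783
scene {'vfov': 49.62269416804609, 'cx': 282.8620907366541, 'cy': 206.37832074984738, 'eye': array([0.1156641 , 0.99709845, 0.60508476]), 'attitude': array([-2.07567403, -0.00826491, -2.66189103])}
side {'vfov': 52.17617467207994, 'cx': 286.3547556692963, 'cy': 210.99915884260875, 'eye': array([ 0.11480726, -0.48856566,  0.50526212]), 'attitude': array([-2.04737418, -0.01089293, -0.56308953])}
```

View pics/scene0.png

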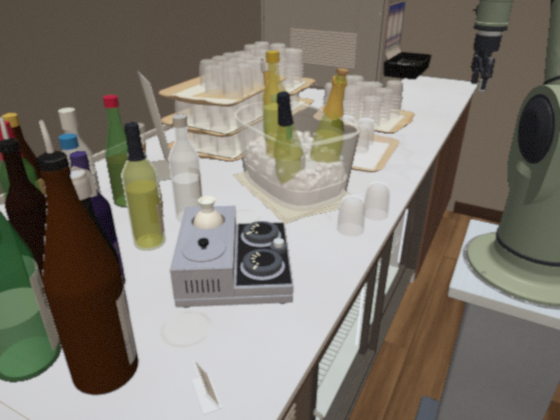

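View pics/side0.png

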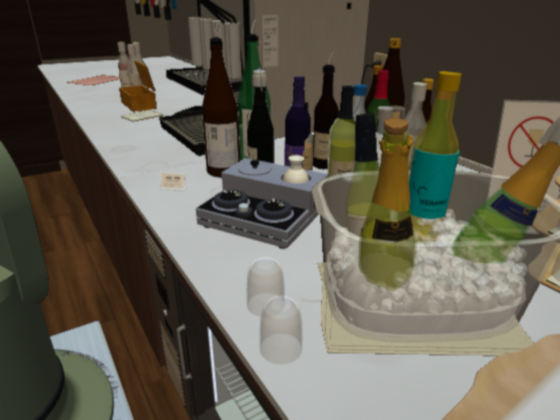

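The scene view shows the warmer at about (175–290, 205–300). The flask (207, 213) is in the far, right well and the cover's knob (203, 243) is on the left one. The side view agrees: flask at (296, 168), right dial at (275, 211). Next I'll zoom in on both.

```bash
python3 - <<'E'
import cv2,numpy as np
a=cv2.imread("pics/scene0.png")[195:310,165:305];b=cv2.imread("pics/side0.png")[150:250,185:325]
f=lambda i:cv2.resize(i,None,fx=5,fy=5,interpolation=cv2.INTER_CUBIC)
cv2.imwrite("pics/z1.png",f(a));cv2.imwrite("pics/z2.png",f(b))
E
```

```text
(no output)
```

View pics/z1.png

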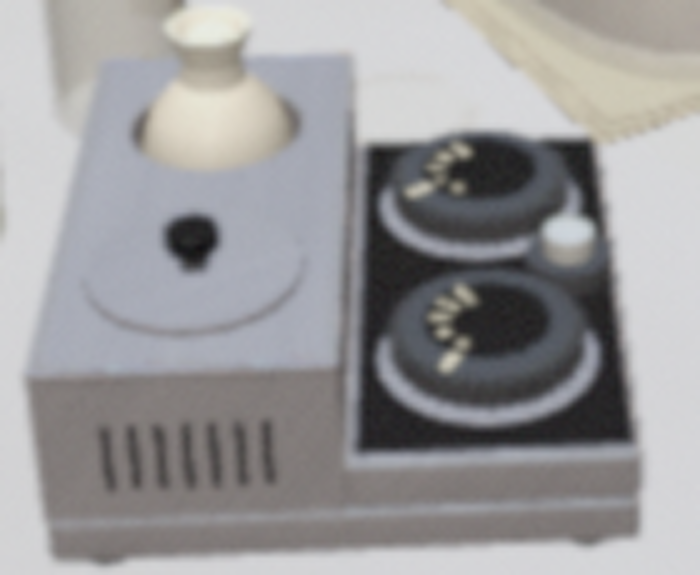

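View pics/z2.png

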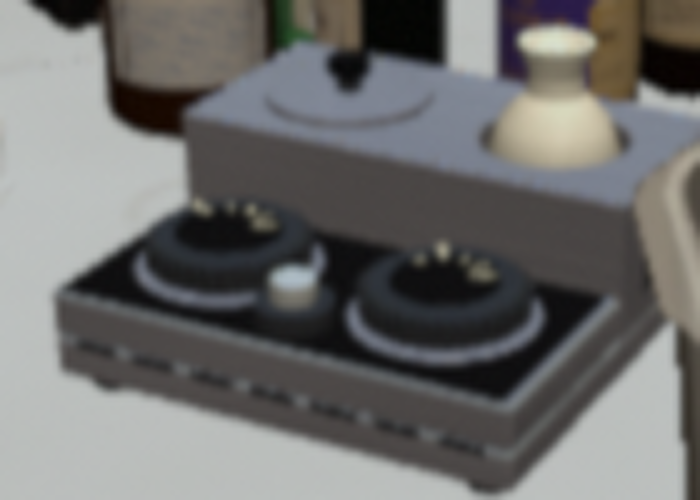

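```bash
cat > h.py <<'E'
import numpy as np,cv2
from workcell import bot, optics, job
from scipy.spatial.transform import Rotation as R
from scipy.optimize import least_squares
def cam(n):
    c=optics.calibration(n);f=210/np.tan(np.radians(c['vfov'])/2)
    return c['eye'],R.from_euler('xyz',c['attitude']).as_matrix(),f,c['cx'],c['cy']
def proj(C,P):
    e,A,f,cx,cy=C;q=(np.asarray(P)-e)@A;return np.c_[f*q[:,0]/q[:,2]+cx,f*q[:,1]/q[:,2]+cy]
def ray(C,uv,z):
    e,A,f,cx,cy=C;d=A@np.array([(uv[0]-cx)/f,(uv[1]-cy)/f,1]);return e+d*(z-e[2])/d[2]
def W(p,P):
    P=np.asarray(P,float);c,s=np.cos(p[2]),np.sin(p[2])
    return np.c_[p[0]+c*P[:,0]-s*P[:,1],p[1]+s*P[:,0]+c*P[:,1],P[:,2]]
E
python3 - <<'E'
from h import *
S=[((569,230),(-93,0,78)),((353,57),(0,-120,100)),((340,370),(0,120,100)),((30,377),(115,120,100)),((100,57),(115,-120,100)),((635,445),(-115,120,55)),((600,140),(-115,-120,55))]
D=[((293,275),(-93,0,78)),((58,297),(-115,120,55)),((510,405),(-115,-120,55)),((187,117),(0,120,100)),((625,205),(0,-120,100)),((300,45),(115,120,100))]
cs,cd=cam("scene"),cam("side")
us=np.array([a for a,_ in S])/5+[165,195];ud=np.array([a for a,_ in D])/5+[185,150]
Ps=np.array([b for _,b in S])/1e3;Pd=np.array([b for _,b in D])/1e3
for C,u,P,n in((cs,us,Ps,'scene'),(cd,ud,Pd,'side')):
    print(n,least_squares(lambda p:(proj(C,W(p,P))-u).ravel(),[.6,.1,0]).x)
g=lambda p:np.r_[(proj(cs,W(p,Ps))-us).ravel(),(proj(cd,W(p,Pd))-ud).ravel()]
r=least_squares(g,[.6,.1,0],loss='soft_l1');p=r.x;print(p);print(g(p).reshape(-1,2).round(1).tolist())
np.save('p.npy',p)
print(W(p,[[-.057,-.0575,.073],[-.057,.0575,.073],[-.093,0,.078],[.0575,-.0575,.15]]))
for C,o,L in((cs,(165,195),{'R':(418,188),'L':(452,360)}),(cd,(185,150),{'R':(484,270),'L':(265,220)})):
    for k,v in L.items():
        q=ray(C,np.array(v)/5+o,.073);c=W(p,[[-.057,-.0575 if k=='R' else .0575,.073]])[0]
        d=q-c;print(k,np.hypot(*d[:2]),np.degrees(np.arctan2(d[1],d[0])-p[2]),'joint',np.radians(60)-(np.arctan2(d[1],d[0])-p[2]))
E
```

```text
scene [0.5690459  0.33509195 0.54779613]
side [0.57295506 0.32802048 0.55109197]
[0.57191448 0.33097662 0.551444  ]
[[-0.2, -1.4], [-0.4, -1.9], [-0.3, -2.3], [-1.3, -1.4], [-0.1, -0.5], [2.0, -0.4], [-0.4, -3.2], [-0.7, 0.2], [-2.7, -2.2], [-0.1, -0.0], [-1.7, -0.9], [-0.5, 0.2], [-0.3, -0.8]]
[[0.55348892 0.2521366  0.073     ]
 [0.49323838 0.35009002 0.073     ]
 [0.49269997 0.28225227 0.078     ]
 [0.65101646 0.31212518 0.15      ]]
R 0.03282606497550751 33.37936471815799 joint 0.46461773464071165
L 0.03306524144296524 63.16166710891511 joint -0.055181500902578895
R 0.021896064061558373 -33.07392220055847 joint 1.6244463901447914
L 0.02113504126342704 -30.373936955238904 joint 1.5773227578586981
```

```bash
python3 - <<'E'
from h import *
cs,cd=cam("scene"),cam("side")
for n,C,uv,z in(("matcorner",cs,(310,216),0),("mat2",cs,(238,178),0),("mat side",cd,(322,348),0),("bucketcorner",cs,(300,205),0),("bucket base side",cd,(345,318),0),("bucket rim",cd,(316,190),.2),("glass near",cs,(350,232),0),("glass far",cs,(376,217),0),("gl",cd,(265,310),0),("gl",cd,(281,358),0),("dialR side",cd,(185+445/5,150+285/5),.073)):
    print(n,ray(C,uv,z).round(3))
s=bot.observe();Rm=R.from_euler('xyz',s['tool_rot']).as_matrix();print(Rm.round(2))
w=optics.calibration('wrist');print(w,Rm.T@(w['eye']-s['position']),(Rm.T@R.from_euler('xyz',w['attitude']).as_matrix()).round(2))
d=np.array([.47,.15,.23])-s['position'];print(d,Rm.T@d)
E
```

```text
matcorner [0.529 0.036 0.   ]
mat2 [ 0.823 -0.072  0.   ]
mat side [ 0.437 -0.094  0.   ]
bucketcorner [ 0.578 -0.006  0.   ]
bucket base side [ 0.513 -0.059  0.   ]
bucket rim [0.519 0.05  0.2  ]
glass near [0.407 0.061 0.   ]
glass far [ 0.372 -0.042  0.   ]
gl [0.405 0.032 0.   ]
gl [ 0.371 -0.078  0.   ]
dialR side [0.552 0.248 0.073]
[[ 0.93  0.37 -0.  ]
 [ 0.37 -0.93  0.  ]
 [-0.   -0.   -1.  ]]
{'vfov': 71.57154227138895, 'cx': 286.33296078780876, 'cy': 203.95682179580737, 'eye': array([ 0.30883481, -0.54923549,  0.3726975 ]), 'attitude': array([ 2.81801098e+00,  1.35791622e-03, -1.18691518e+00])} [ 8.07437419e-02  6.98396137e-05 -1.41907462e-01] [[ 0.   -0.95 -0.32]
 [ 1.    0.   -0.  ]
 [ 0.   -0.32  0.95]]
[ 0.23612451  0.7292752  -0.00079613] [ 0.49199694 -0.5878222   0.00134344]
```

Units first: shifts go in shares of 0.4 m and turns go in shares of 90 degrees. So -0.24 m is -0.6, 0.19 m is 0.475.

Request:
nudge_tcp([
  {"aperture": 0, "x": 0.095, "y": -0.12, "z": -0.01},
  {"aperture": 0, "x": 0.19, "y": -0.24, "z": -0.02},
  {"aperture": 0, "x": 0.285, "y": -0.36, "z": -0.03},
  {"aperture": 0, "x": 0.38, "y": -0.48, "z": -0.04},
  {"aperture": 0, "x": 0.475, "y": -0.6, "z": -0.05},
], grip_force=20)

```text
clock: 0.72
position: [0.3205, -0.2839, 0.2514]
tool_rot: [3.141, 0.0, 0.384]
force: [1.3, 0.5, -0.3]
grip_width: 0.0002
finger_force: 0.0
```

```bash
cat > to.py <<'E'
import sys;from h import *
t=np.array([float(v) for v in sys.argv[1:5]]) # x y z yaw
s=bot.observe();Rm=R.from_euler('xyz',s['tool_rot'])
T=R.from_euler('xyz',[np.pi,0,t[3]])
print('pos',s['position'].round(4),'rot',s['tool_rot'].round(3),'F',s['force'].round(1),'shift',Rm.inv().apply(t[:3]-s['position']).round(4),'rotvec',(Rm.inv()*T).as_rotvec().round(3),s['clock'])
E
python3 to.py .36 -.16 .25 .384; python3 to.py .44 .06 .25 .384
```

```text
pos [ 0.3205 -0.2839  0.2514] rot [3.141 0.    0.384] F [ 1.3  0.5 -0.3] shift [ 0.083  -0.1001  0.0014] rotvec [ 0.  0. -0.] 0.725
pos [ 0.3205 -0.2839  0.2514] rot [3.141 0.    0.384] F [ 1.3  0.5 -0.3] shift [ 0.2396 -0.2741  0.0014] rotvec [ 0.  0. -0.] 0.725
```

Converted, -0.23 m is -0.575, 0.198 m is 0.495.

Request:
nudge_tcp([
  {"aperture": 0, "x": 0.095, "y": -0.1225},
  {"aperture": 0, "x": 0.195, "y": -0.2425},
  {"aperture": 0, "x": 0.295, "y": -0.3575},
  {"aperture": 0, "x": 0.395, "y": -0.4675},
  {"aperture": 0, "x": 0.495, "y": -0.575},
])

```text
clock: 1.35
position: [0.4181, 0.0034, 0.2514]
tool_rot: [3.141, -0.0, 0.384]
force: [0.8, -0.5, 0.4]
grip_width: -0.0
finger_force: 0.0
```

```bash
python3 to.py .48 .19 .21 1.16
```

```text
pos [0.4181 0.0034 0.2514] rot [ 3.141 -0.     0.384] F [ 0.8 -0.5  0.4] shift [ 0.1272 -0.1498  0.0414] rotvec [ 0.    -0.    -0.776] 1.35
```

Converted, -0.15 m is -0.375, 0.127 m is 0.3175, -0.776 rad is -0.494.

Request:
nudge_tcp([
  {"aperture": 0, "x": 0.0625, "y": -0.075, "z": 0.015, "drz": -0.1019},
  {"aperture": 0, "x": 0.125, "y": -0.15, "z": 0.03, "drz": -0.2037},
  {"aperture": 0, "x": 0.19, "y": -0.225, "z": 0.05, "drz": -0.3056},
  {"aperture": 0, "x": 0.255, "y": -0.3, "z": 0.075, "drz": -0.4011},
  {"aperture": 0, "x": 0.3175, "y": -0.375, "z": 0.1025, "drz": -0.494},
])

```text
clock: 1.98
position: [0.4797, 0.1893, 0.2098]
tool_rot: [-3.141, 0.0, 1.164]
force: [0.5, 0.1, -0.6]
grip_width: 0.0003
finger_force: 0.0
```

Request:
nudge_tcp([
  {"aperture": 0},
  {"aperture": 0},
])

```text
clock: 2.22
position: [0.4792, 0.1876, 0.2101]
tool_rot: [-3.141, 0.001, 1.158]
force: [-0.5, 0.0, 0.4]
grip_width: 0.0002
finger_force: 0.0
```

```bash
python3 - <<'E'
from h import *
i=optics.grab_frame("wrist");cv2.imwrite("pics/w1.png",i)
C=cam("wrist");np.save("w1.npy",np.array(C,dtype=object),allow_pickle=True)
p=np.load('p.npy');print(proj(C,W(p,[[-.057,-.0575,.073],[-.057,.0575,.073],[-.093,0,.078]])).round(1))
E
```

```text
[[333.8  96.7]
 [223.7  12.3]
 [257.8  92.6]]
```

View pics/w1.png

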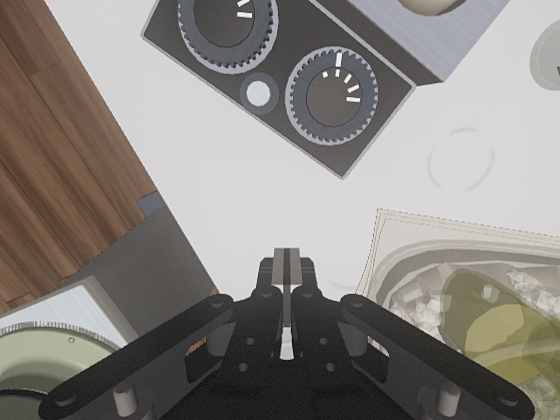

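The wrist view shows the right dial's centre at about (333, 96) and the button at (258, 93), within about 1 px of the fitted prediction. The pointer (338, 60) is at the second mark, so the dial needs +30° clockwise.

```bash
cat > dial.py <<'E'
import sys;from h import *
p=np.load('p.npy')
def tgt(a,r):
    c=W(p,[[-.057,-.0575,0]])[0];w=np.radians(a)+p[2];return c[0]+r*np.cos(w),c[1]+r*np.sin(w),(w+np.pi+np.pi)%(2*np.pi)-np.pi
if __name__=="__main__":
    s=bot.observe();Rm=R.from_euler('xyz',s['tool_rot']);print(s['position'].round(4),s['tool_rot'].round(3),s['force'].round(1))
    z=float(sys.argv[1])
    for a in sys.argv[2:]:
        ang,r=map(float,a.split(','));x,y,yw=tgt(ang,r);T=R.from_euler('xyz',[np.pi,0,yw])
        print(a,Rm.inv().apply(np.array([x,y,z])-s['position']).round(4),(Rm.inv()*T).as_rotvec().round(3))
E
python3 dial.py .1 -145,.065;python3 dial.py .063 -145,.065 
```

```text
[0.4793 0.1873 0.2103] [3.142e+00 1.000e-03 1.158e+00] [ 0.   0.3 -0.4]
-145,.065 [0.0242 0.0422 0.1103] [ 0.     0.001 -0.004]
[0.4793 0.1873 0.2103] [3.142e+00 1.000e-03 1.158e+00] [ 0.   0.3 -0.4]
-145,.065 [0.0243 0.0422 0.1473] [ 0.     0.001 -0.004]
```

Converted, 0.147 m is 0.3675, 0.13 m is 0.325.

Request:
nudge_tcp([
  {"aperture": 0, "x": 0.03, "y": 0.055, "z": 0.075},
  {"aperture": 0, "x": 0.06, "y": 0.105, "z": 0.1625},
  {"aperture": 0, "x": 0.06, "y": 0.105, "z": 0.25},
  {"aperture": 0, "x": 0.06, "y": 0.105, "z": 0.325},
  {"aperture": 0, "x": 0.06, "y": 0.105, "z": 0.3675},
])

```text
clock: 2.9
position: [0.5273, 0.1923, 0.0624]
tool_rot: [-3.141, 0.001, 1.158]
force: [-0.1, 0.1, 0.9]
grip_width: 0.0004
finger_force: 0.0
```

Request:
nudge_tcp([
  {"aperture": 0},
  {"aperture": 0},
])

```text
clock: 3.15
position: [0.5281, 0.1935, 0.0645]
tool_rot: [3.14, -0.001, 1.159]
force: [0.6, -0.6, 0.3]
grip_width: 0.0
finger_force: 0.0
```

```bash
python3 dial.py .063 -145,.051;python3 - <<'E'
from h import *
i=optics.grab_frame("wrist");cv2.imwrite("pics/w2.png",i)
E
```

```text
[0.5281 0.1935 0.0645] [ 3.140e+00 -1.000e-03  1.159e+00] [ 0.6 -0.6  0.3]
-145,.051 [ 0.0129 -0.      0.0015] [ 0.001 -0.001 -0.003]
```

View pics/w2.png

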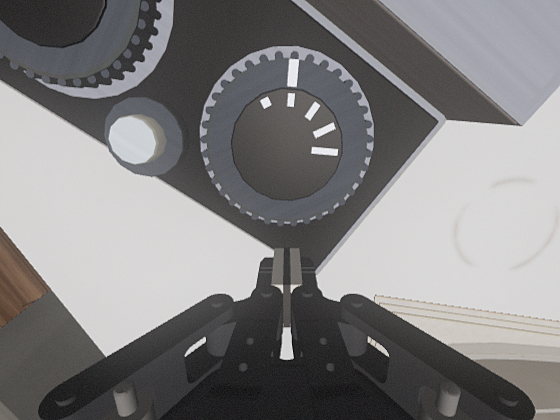

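The fingertip (287, 250) lines up radially with the dial's centre (287, 140), a few mm from its edge. Now I'll move in slowly and watch the force.

Converted, 0.012 m is 0.03, 0.011 m is 0.0275.

Request:
nudge_tcp([
  {"aperture": 0, "x": 0.01, "z": 0.0025},
  {"aperture": 0, "x": 0.02, "z": 0.0025},
  {"aperture": 0, "x": 0.025, "z": 0.0025},
  {"aperture": 0, "x": 0.0275, "z": 0.0025},
  {"aperture": 0, "x": 0.03, "z": 0.0025},
])

```text
clock: 3.82
position: [0.5323, 0.2044, 0.0623]
tool_rot: [-3.142, 0.0, 1.16]
force: [-0.1, 0.6, -0.1]
grip_width: -0.0001
finger_force: 0.0
```

Request:
nudge_tcp([
  {"aperture": 0, "x": 0.0025},
  {"aperture": 0, "x": 0.0025},
])

```text
clock: 4.08
position: [0.5327, 0.2054, 0.0623]
tool_rot: [-3.142, -0.0, 1.16]
force: [-0.2, -0.1, 0.2]
grip_width: 0.0002
finger_force: 0.0
```

Request:
nudge_tcp([
  {"aperture": 0, "x": 0.0025},
  {"aperture": 0, "x": 0.0025},
])

```text
clock: 4.32
position: [0.5331, 0.2061, 0.0623]
tool_rot: [-3.142, 0.0, 1.16]
force: [-1.0, -0.5, -0.6]
grip_width: 0.0
finger_force: 0.5
```

Request:
nudge_tcp([
  {"aperture": 0, "x": 0.0025},
  {"aperture": 0, "x": 0.0025},
])

```text
clock: 4.58
position: [0.5332, 0.2063, 0.0621]
tool_rot: [-3.141, 0.002, 1.159]
force: [-3.1, -4.9, 2.6]
grip_width: 0.0001
finger_force: 2.9
```

Converted, -0.0119 m is -0.0298, -0.0096 m is -0.024, 0.25 rad is 0.1592.

Request:
nudge_tcp([
  {"aperture": 0, "x": 0.002, "y": -0.006, "drz": 0.0318},
  {"aperture": 0, "x": 0.0023, "y": -0.012, "drz": 0.0637},
  {"aperture": 0, "x": 0.003, "y": -0.018, "drz": 0.0955},
  {"aperture": 0, "x": 0.0043, "y": -0.024, "drz": 0.1273},
  {"aperture": 0, "x": 0.0055, "y": -0.0298, "drz": 0.1592},
])

```text
clock: 5.2
position: [0.5228, 0.2127, 0.0621]
tool_rot: [3.141, 0.003, 0.907]
force: [-4.5, -6.5, 4.5]
grip_width: 0.0
finger_force: 4.1
```

```bash
python3 dial.py .0623 -175,.050
python3 - <<'E'
from h import *
i=optics.grab_frame("wrist");cv2.imwrite("pics/w3.png",i)
C=cam("wrist")
g=i.min(2)>200
n,l,st,ce=cv2.connectedComponentsWithStats(g.astype('uint8'))
p=np.load('p.npy');c=W(p,[[-.057,-.0575,.073]])[0]
for k in range(1,n):
    if 20<st[k,4]<600:
        d=ray(C,ce[k],.073)-c;r=np.hypot(*d[:2])
        if r<.045:print(st[k,4],ce[k].round(),r.round(4),'joint',(np.radians(60)-np.arctan2(d[1],d[0])+p[2]).round(3))
E
```

```text
[0.5228 0.2127 0.0621] [3.141e+00 3.000e-03 9.070e-01] [-4.5 -6.5  4.5]
-175,.050 [ 0.0018 -0.0134 -0.0002] [0.    0.003 0.269]
238 [291. 107.] 0.0305 joint 0.739
76 [279. 134.] 0.0199 joint 0.486
109 [302. 139.] 0.0184 joint 1.035
68 [256. 143.] 0.0212 joint -0.047
137 [318. 154.] 0.0173 joint 1.593
158 [324. 173.] 0.0165 joint 2.148
```

Converted, -0.0131 m is -0.0328, -0.0097 m is -0.0243, 0.27 rad is 0.1719.

```bash
cat > chk.py <<'E'
from h import *
i=optics.grab_frame("wrist");C=cam("wrist")
n,l,st,ce=cv2.connectedComponentsWithStats((i.min(2)>200).astype('uint8'))
p=np.load('p.npy');c=W(p,[[-.057,-.0575,.073]])[0]
for k in range(1,n):
    if 20<st[k,4]<600:
        d=ray(C,ce[k],.073)-c;r=np.hypot(*d[:2])
        if .013<r<.04:print(st[k,4],ce[k].round(),r.round(4),'joint',(np.radians(60)-np.arctan2(d[1],d[0])+p[2]).round(3))
E
```

Request:
nudge_tcp([
  {"aperture": 0, "x": 0.0003, "y": -0.006, "drz": 0.0318},
  {"aperture": 0, "x": 0.0008, "y": -0.0123, "drz": 0.0637},
  {"aperture": 0, "x": 0.0015, "y": -0.0183, "drz": 0.0955},
  {"aperture": 0, "x": 0.0025, "y": -0.0243, "drz": 0.1273},
  {"aperture": 0, "x": 0.0045, "y": -0.0328, "drz": 0.1719},
])

```text
clock: 5.88
position: [0.5131, 0.2227, 0.0621]
tool_rot: [-3.142, 0.003, 0.638]
force: [-7.7, -4.5, 5.0]
grip_width: 0.0002
finger_force: 4.1
```

```bash
python3 chk.py
```

```text
240 [293. 107.] 0.0305 joint 1.024
110 [291. 136.] 0.0185 joint 1.03
75 [268. 138.] 0.02 joint 0.485
137 [311. 146.] 0.0173 joint 1.584
66 [248. 152.] 0.0214 joint -0.045
162 [322. 164.] 0.0163 joint 2.144
```

The pointer (1.024) now lines up with the third mark (1.030). Next I'll back straight off and check again.

Converted, -0.05 m is -0.125, -0.02 m is -0.05.

Request:
nudge_tcp([
  {"aperture": 0, "x": -0.005},
  {"aperture": 0, "x": -0.0125},
  {"aperture": 0, "x": -0.03},
  {"aperture": 0, "x": -0.0375, "z": -0.05},
  {"aperture": 0, "x": -0.0375, "z": -0.125},
])

```text
clock: 6.55
position: [0.5017, 0.2142, 0.1136]
tool_rot: [-3.141, 0.001, 0.64]
force: [0.6, -0.6, 0.8]
grip_width: 0.0002
finger_force: 0.0
```

Request:
nudge_tcp([
  {"aperture": 0},
  {"aperture": 0},
  {"aperture": 0},
  {"aperture": 0},
])

```text
clock: 7.05
position: [0.5019, 0.2144, 0.1119]
tool_rot: [-3.141, 0.001, 0.64]
force: [-1.0, 0.2, 0.9]
grip_width: 0.0002
finger_force: 0.0
```

```bash
python3 chk.py
python3 - <<'E'
from h import *
i=optics.grab_frame("wrist");cv2.imwrite("pics/w4.png",i);C=cam("wrist");p=np.load('p.npy');print(proj(C,W(p,[[-.093,0,.078]])))
s=bot.observe();b=W(p,[[-.093,0,.1]])[0];print(s['position'],b,R.from_euler('xyz',s['tool_rot']).inv().apply(b-s['position']))
E
```

```text
135 [292.  81.] 0.0306 joint 1.042
62 [290. 103.] 0.0186 joint 1.044
44 [272. 104.] 0.0202 joint 0.499
81 [305. 111.] 0.0178 joint 1.585
38 [258. 116.] 0.0212 joint -0.03
94 [313. 125.] 0.0166 joint 2.128
[[190.75334407 186.87074576]]
[0.50203243 0.21442869 0.11198854] [0.49269997 0.28225227 0.1       ] [ 0.03301404 -0.05997804  0.01198189]
```

View pics/w4.png

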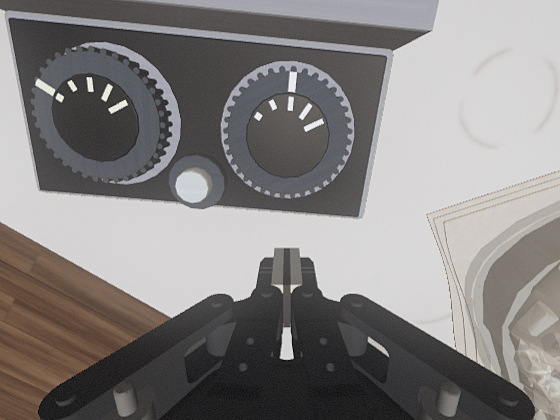

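Converted, -0.06 m is -0.15, 0.033 m is 0.0825.

Request:
nudge_tcp([
  {"aperture": 0, "x": 0.03, "y": -0.055},
  {"aperture": 0, "x": 0.06, "y": -0.1125},
  {"aperture": 0, "x": 0.0825, "y": -0.15},
  {"aperture": 0, "x": 0.0825, "y": -0.15, "z": 0.03},
  {"aperture": 0, "x": 0.0825, "y": -0.15, "z": 0.055},
])

```text
clock: 7.78
position: [0.4928, 0.2811, 0.0891]
tool_rot: [3.141, 0.001, 0.639]
force: [1.0, -0.1, -0.7]
grip_width: -0.0003
finger_force: 0.0
```

Request:
nudge_tcp([
  {"aperture": 0},
  {"aperture": 0},
])

```text
clock: 8.02
position: [0.4931, 0.2818, 0.0903]
tool_rot: [3.142, 0.0, 0.639]
force: [0.1, -0.3, -0.4]
grip_width: 0.0
finger_force: 0.0
```

```bash
python3 chk.py|head -2;python3 dial.py .071 180,.05|head -1
python3 -c "
from h import *
s=bot.observe();b=W(np.load('p.npy'),[[-.093,0,.071]])[0];print(R.from_euler('xyz',s['tool_rot']).inv().apply(b-s['position']))"
```

```text
145 [402. 144.] 0.0306 joint 1.037
68 [399. 166.] 0.0186 joint 1.068
[0.4931 0.282  0.0905] [ 3.142 -0.     0.639] [-0.5 -0.3  0.3]
[-0.00014397 -0.00048022  0.01950287]
```

Converted, 0.019 m is 0.0475, 0.017 m is 0.0425.

Request:
nudge_tcp([
  {"aperture": 0, "z": 0.02},
  {"aperture": 0, "z": 0.03},
  {"aperture": 0, "z": 0.0375},
  {"aperture": 0, "z": 0.0425},
  {"aperture": 0, "z": 0.0475},
])

```text
clock: 8.7
position: [0.4927, 0.2821, 0.0712]
tool_rot: [3.141, 0.0, 0.64]
force: [-1.1, -1.9, 3.4]
grip_width: -0.0001
finger_force: 1.9
```

Request:
nudge_tcp([
  {"aperture": 0},
  {"aperture": 0},
])

```text
clock: 8.95
position: [0.4928, 0.2821, 0.0714]
tool_rot: [3.141, 0.0, 0.64]
force: [-1.6, -3.0, 2.8]
grip_width: 0.0001
finger_force: 1.8
```

Request:
nudge_tcp([
  {"aperture": 0, "z": 0.0025},
  {"aperture": 0, "z": 0.0025},
  {"aperture": 0, "z": 0.0025},
])

```text
clock: 9.32
position: [0.4929, 0.2822, 0.0709]
tool_rot: [3.141, -0.0, 0.64]
force: [-4.6, -4.0, 15.4]
grip_width: 0.0002
finger_force: 7.7
```

The force jumped to 15 N at z = 0.071, so the button is at its stop. Now lift clear.

Converted, -0.09 m is -0.225, -0.06 m is -0.15.

Request:
nudge_tcp([
  {"aperture": 0, "z": -0.0125},
  {"aperture": 0, "z": -0.03},
  {"aperture": 0, "z": -0.075},
  {"aperture": 0, "z": -0.15},
  {"aperture": 0, "x": -0.075, "z": -0.225},
])

```text
clock: 9.95
position: [0.4692, 0.2653, 0.162]
tool_rot: [-3.141, -0.002, 0.64]
force: [-0.3, -0.8, 0.0]
grip_width: -0.0003
finger_force: 0.0
```

Request:
nudge_tcp([
  {"aperture": 0},
  {"aperture": 0},
  {"aperture": 0},
  {"aperture": 0},
])

```text
clock: 10.45
position: [0.4687, 0.2645, 0.1598]
tool_rot: [-3.141, 0.001, 0.64]
force: [-0.6, -0.1, -0.8]
grip_width: -0.0001
finger_force: 0.0
```

```bash
python3 chk.py
python3 - <<'E'
from h import *
cv2.imwrite("pics/w5.png",optics.grab_frame("wrist"))
E
```

```text
83 [373.  91.] 0.0306 joint 1.042
36 [371. 108.] 0.0188 joint 1.062
27 [357. 109.] 0.0197 joint 0.522
50 [382. 115.] 0.0177 joint 1.605
23 [344. 118.] 0.0208 joint -0.022
61 [388. 125.] 0.0173 joint 2.14
```

View pics/w5.png

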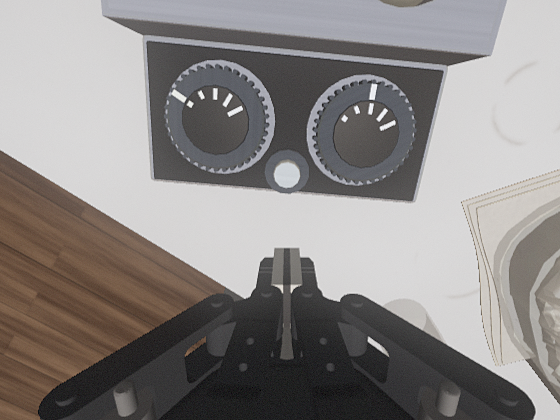

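The right dial's pointer (373, 91) is at the third mark. The left dial is still at its first (180, 97), the button (287, 174) is up, and the arm is clear.

```bash
python3 -c "
from workcell import bot, optics, job
print(job.job_done())"
```

```text
the job is handed in; nothing more can be done
None
```

The right dial (the flask's well) is clicked in at its third mark and the start button was pressed to its stop and came back up; the left dial stayed at its first mark, and the job is handed in with no verdict returned.

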